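# Load the spring tile magazine and lock it

## Task

Load the two full-length tiles into the spring magazine: press the plain one down onto the platform until both steel catches snap shut over it, then press the rosette tile down on top of it, rosette up, until the catches snap shut over that one too. When both are held under the catches, swing the lock lever at the end of the magazine fully over to its other side. Leave the half-length tile and everything else on the bench where they are.

Things in the scene. Friction and masses are not known exactly. Their poses are not given: they have to be found in the camera images.
- magazine: Spring magazine: wooden base, bare aluminium corner guides, fixed to the bench, place and yaw differ per run. Origin: on the bench under the tile shaft's centre; z up, y along the shaft's length towards the lock lever, x across. Base plate 120 (x) by 250 mm (y -89 to +161), 12 mm thick. Wooden lever pedestal 50 x 45 mm at y = 125, 97 mm high; on it a lever block 70 x 50 x 25 mm.
- mouth (a point): Point on the shaft's axis at the height of the undersides of the shut catches, 115 mm above the bench. A tile is held when its flat top is under this height and both catches are shut; the platform then presses it up against the catches.
- shaft_top (a point): Top of the shaft, on its axis, 171 mm above the bench. Four corner guides: inner faces at x = +-33 mm (only where |y| is 41 to 70: the long sides are open 82 mm wide in the middle, room for fingers) and at y = +-64 mm (only where |x| is 18 to 33). Straight up to 155 mm, then flared outwards to a mouth of about 87 by 150 mm.
- platform (a joint): Spring-loaded plywood platform (56 by 112 mm) in the shaft: how far it has sunk, m. 0 = up, its top 112 mm above the bench; it can sink 60 mm. Spring: 7 N at the top, plus 0.2 N per mm. With one tile held it reads about 0.017, with both about 0.037.
- platform_top (a point): Centre of the platform's upper face.
- catch_far (a joint): Sprung steel catch 30 mm wide at the lever end (+y): hinged at y = 69, height 155 mm, sloping inwards and down to a tip at y = 52 with flat underside at 115 mm. 0 = shut (rad); a passing tile swings it out to 0.2-0.3 and it snaps back once the tile's flat top is 2-4 mm below 115 mm. A tile laid in rests on both slopes, underside at 136-140 mm; pressing it through takes about 5 to 15 N.
- catch_near (a joint): The same catch at the other end (-y) of the shaft, mirrored.
- lock (a joint): Lock lever on the magazine: steel rod with a black ball of 26 mm diameter, hinged about the magazine's y axis at x = 0, y = 125, height 119 mm; ball centre 85 mm from the hinge. 0 = unlocked, leaning 0.6 rad to the magazine's -x side; 1.2 rad = locked, leaning 0.6 rad to its +x side. It stays where it is left; it takes about 1 N at the ball.
- lock_tip (a point): Centre of the lever's black ball.
- plain_tile: Goes into the shaft with its length along the shaft, either way round. Plain terracotta tile 60 (x) by 120 (y) by 20 mm (z), flat smooth top, about 0.25 kg; origin at the centre of its underside. Lies flat on the bench.
- rosette_tile: Terracotta tile of the same 60 by 120 by 20 mm and weight, with a raised round rosette (54 mm diameter, standing 4 mm above the flat top) in the middle of its top and two thin raised bars near each end; origin at the centre of its underside, rosette towards +z. Lies flat, rosette up.
- half_tile: Half-length plain terracotta tile 60 by 60 by 20 mm, does not belong in the magazine; origin at the centre of its underside. The three tiles swap places from run to run.
- mortar: White ceramic mortar with pestle leaning in it, 96 mm across, 95 mm high; origin under its centre. To be left alone.
- pan: Small steel pot 124 mm across with two ear handles, 45 mm high; origin under its centre. To be left alone.
- bowl: White ceramic bowl 140 mm across, 65 mm high; origin under its centre. To be left alone.
- bottle: Clear glass bottle 72 mm across, 240 mm high; origin under its centre. To be left alone.
- tool_cup: White plastic cup 84 mm across, 120 mm high; origin under its centre. To be left alone.
Mind the look-alikes: they are no part of the job. What is shaped like the rosette_tile but blue or purple is not meant. What is shaped like the plain_tile but green is not meant.

How it is judged:
On the way, in this order (a step that is already met when the one before it is completed fails the run):
1. the plain tile is pressed into the magazine and both catches are shut over it (z of plain_tile in the frame of magazine between 0.06 and 0.0985 m and x of plain_tile in the frame of magazine between -0.006 and 0.006 m and y of plain_tile in the frame of magazine between -0.008 and 0.008 m and angle between plain_tile's own z axis and vertical below 0.1 rad and value of joint each of catch_far, catch_near below 0.06 rad), for 0.2 s.
2. the rosette tile lies on the plain tile in the magazine and both catches are shut over it (z of plain_tile in the frame of magazine between 0.06 and 0.079 m and x of plain_tile in the frame of magazine between -0.006 and 0.006 m and y of plain_tile in the frame of magazine between -0.008 and 0.008 m and angle between each of plain_tile, rosette_tile's own z axis and vertical below 0.1 rad and z of rosette_tile in the frame of magazine between 0.08 and 0.0985 m and x of rosette_tile in the frame of magazine between -0.006 and 0.006 m and y of rosette_tile in the frame of magazine between -0.008 and 0.008 m and value of joint each of catch_far, catch_near below 0.06 rad), for 0.2 s.
3. the lock lever is swung fully over (value of joint lock above 1.08 rad), for 0.2 s.
At the end, for the whole second after the job is handed in: Both tiles flat in the shaft (6 mm across, 8 mm along, 0.1 rad) and at rest: plain tile below (underside under 79 mm), rosette tile on it, rosette up, underside under 98.5 mm above the bench; both catches shut (under 0.06 rad); lock lever beyond 1.08 rad (all of step 2 and value of joint lock above 1.08 rad and linear speed of each of plain_tile, rosette_tile below 0.02 m/s); the robot touches nothing.
It fails at once if the half-length tile is moved by more than 30 mm (distance of half_tile from where it was at the start of the episode above 0.03 m).
It fails at once if the mortar, pot, bowl, bottle or cup is moved by more than 30 mm or tipped over (distance of any of mortar, pan, bowl, bottle, tool_cup from where it was at the start of the episode above 0.03 m or angle between any of mortar, pan, bowl, bottle, tool_cup's own z axis and vertical above 0.4 rad).
It also fails if it takes over 72 s, if anything falls off the work surface, if the arm or the gripper's body presses on something with over 40 N, if the wrist force passes 120 N, or if a joint passes its speed limit or range.

## Robot

A 6-joint arm with a two-finger parallel gripper is mounted at the origin on the work surface. World frame = base frame: x ahead of the robot, y to its left, z up, the work surface at z = 0. Lengths are in m, angles in rad, forces in N, time in s.
With the tool pointing down it reaches from about 0.25 to 0.775 m from the base axis. Payload 8.9 kg.
Tool frame: the origin (TCP) lies midway between the tips of the shut fingers; the grasp point (between the pads) lies 19 mm behind it; z points along the fingers, y is the line along which they close (so a half turn about z gives the same grasp; the last joint's range is limited). The gripper opens to 85 mm and grips with 20 to 120 N. Pads are 22 mm wide; open, the fingers measure 114 mm over their backs; the gripper's body (76 mm by 85 mm) begins 54 mm behind the grasp point. The pads swing forward as they close: fully open they stand 13 mm farther back than shut.
Start: joints at [1.188, 0.291, -0.153, 1.127, 0, 1.431], TCP at [0.127, 0.509, 0.231] pointing down, gripper open.
Joint ranges: [-2.52, 2.52], [-0.91, 1.74], [-1.3, 1.37], [-1.96, 2.02], [-1.52, 1.47], [-3.14, 3.14]. Speed limits (rad/s): [2.22, 2.22, 2.79, 3.14, 3.14, 3.14].

## Interface

Orientations are given as a unit quaternion [w, x, y, z].
In Python, from plant import env, viewer gives the robot as it stands.
- The arm moves only by the tool jog_arm, never from a script. Its argument "series" is a list of rows, each a list of 6 numbers: the shift along the world's x, y, z each as a share of 0.03 m, from -1 to 1, then the turn, a rotation vector about the world's x, y, z each as a share of 0.12 rad, from -1 to 1. A call has 1 to 10 rows; each row shifts and turns the commanded pose from where the row before left it; what a row does not reach is not made up. A row lasts 1/12 s, in which the tool goes at most 41.7 mm and 7.16 degrees, less where a joint would pass 70% of its speed; a pose out of reach is approached as far as the arm can. A call with a number of a shift or a turn outside -1 to 1 is refused whole. A call with a gripper value outside its range is refused whole. "jaw" is the gripper command: -1 is shut, 1 is fully open, values between are in proportion, set as the call begins (left out, the last holds). The fingers move at their own pace and stop on an object; the grip force is fixed at half the most. Time passes only in rows, so rows that do not move let the fingers close. It gives the time, the measured TCP pose, the force, the opening and the grip force at its end, in the units of the state.
- env.read_state(): the state, without advancing time (a new reading comes with each control period).
- viewer.snapshot(name): name is "side" or "top"; returns a dict with "pixels" (420x560x3 uint8, red, green, blue), "K" (3x3 intrinsics, pixels), "R" (3x3) and "t" (3): a world point X has camera coordinates R X + t. Camera axes: x right, y down, z forward; pixel columns grow to the right and rows downward; lengths in m; the calibration is good to about 2 mm. A picture is of the moment at which its call begins. There is no depth.
- env.job_done(): hands the job in; it is judged then, once.
The state is a dict: "time": time; "q": joint angles; "joint_vel": joint speeds; "tau": joint torques, N m; "eef_pos": TCP position; "tcp_rot": TCP orientation; "contact_force": force on the tool from outside, world axes, zero at the start; "torque": the same for the moment, N m; "grip_width": finger opening in m; "gripper_force": force on a finger pad.
Only numpy, scipy, OpenCV 4.12 (cv2) and the standard library are available. Lean on these libraries where they do the work, as an engineer would, in place of code of your own. Each camera call takes 0.05 s, during which the arm holds its last target. There are 200 camera calls.

## Working session

There is one attempt and no reset: what is moved stays moved. The work goes in short steps, Python scripts to look and compute and a tool call to move; the robot and the scene stay as the last step left them, time stands still between calls to the robot, and variables do not carry over. Pictures are saved under pics/ and viewed, at most 10 in all, crops included, and the job is handed in when it is done.

Besides the shell and the picture viewer there is one more tool, called after "Emit:" as name([rows], argument=value, ...), one row to a line, values as JSON. jog_arm: Moves the arm, as the interface text tells. Shift numbers are shares of 0.03 m and turn numbers shares of 0.12 rad, none past 1 either way. Its arguments: {"type":"object","properties":{"series":{"type":"array","items":{"type":"array","items":{"type":"number","minimum":-1,"maximum":1}}},"jaw":{"type":"number"}},"required":["series"]}

```bash
mkdir -p pics
cat > h.py <<'E'
import numpy as np, cv2, pickle
from plant import env, viewer
def snap(n,f):
    s=viewer.snapshot(n); cv2.imwrite(f'pics/{f}.png',s['pixels'][:,:,::-1]); pickle.dump(s,open(f'pics/{f}.pkl','wb')); return s
def ray(s,u,v,z):
    K,R,t=map(np.array,(s['K'],s['R'],s['t'])); C=-R.T@t; d=R.T@np.linalg.inv(K)@[u,v,1.]
    return C+d*(z-C[2])/d[2]
def proj(s,X):
    K,R,t=map(np.array,(s['K'],s['R'],s['t'])); p=K@(R@np.array(X,float)+t); return p[:2]/p[2]
E
python3 - <<'E'
from h import *
for n in('top','side'):
    s=snap(n,n+'0'); print(n,s['K'],-np.array(s['R']).T@s['t'],s['R'])
s=env.read_state();print(s)
E
```

```text
top [[414.43859208   0.         280.03861731]
 [  0.         414.43859208 214.69687977]
 [  0.           0.           1.        ]] [0.29594989 0.05370419 1.45194509] [[-2.47257980e-02 -9.99675592e-01 -6.11103548e-03]
 [-9.76088050e-01  2.54620611e-02 -2.15879139e-01]
 [ 2.15964706e-01  6.27124715e-04 -9.76400969e-01]]
side [[508.00662386   0.         280.24613176]
 [  0.         508.00662386 210.76051786]
 [  0.           0.           1.        ]] [ 0.09733601 -1.09741829  0.89127727] [[ 0.91678262 -0.39899359 -0.01771243]
 [-0.22153027 -0.47111591 -0.85379982]
 [ 0.33231605  0.78667268 -0.52030004]]
{'time': 0.1, 'q': array([ 1.18771740e+00,  2.91238576e-01, -1.54056818e-01,  1.12668811e+00,
       -1.56545396e-05,  1.43148796e+00]), 'joint_vel': array([ 9.27352198e-04, -9.91998170e-05,  2.58423155e-03, -6.97466901e-04,
        3.48055793e-04, -2.75094521e-04]), 'tau': array([ 2.28804282e-03, -5.37976956e+01,  3.31919932e+01,  9.26303241e-03,
       -2.32104339e-04,  1.82804683e-06]), 'eef_pos': array([0.12657278, 0.50910833, 0.2307799 ]), 'tcp_rot': array([-1.45722982e-04,  1.21583688e-01,  9.92581007e-01, -5.75477050e-04]), 'contact_force': array([ 0.0303633 , -0.13742642,  0.71151108]), 'torque': array([-0.00422071, -0.04519368, -0.01153625]), 'gripper_force': 0.0, 'grip_width': 0.08508474157301232}
```

View pics/top0.png

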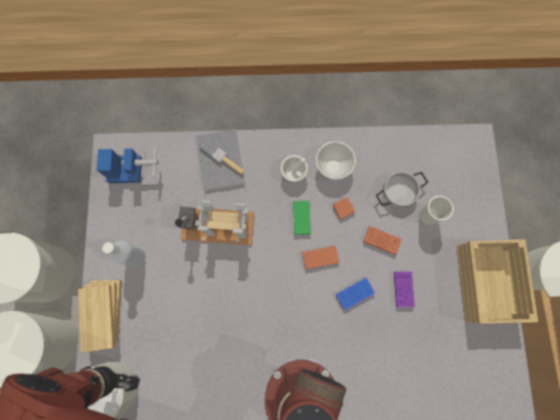

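View pics/side0.png

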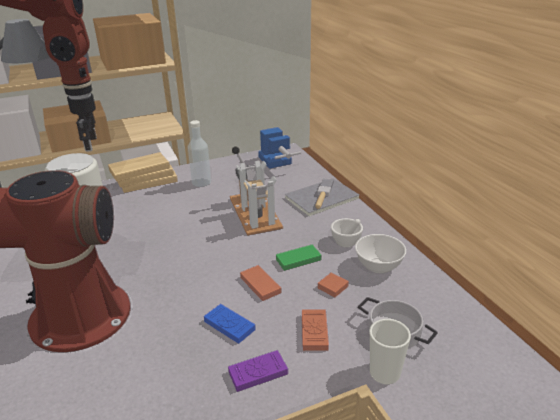

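```bash
cat > fit.py <<'E'
from h import *
from scipy.optimize import minimize
def redmask(s):
    h=cv2.cvtColor(np.ascontiguousarray(s['pixels']),cv2.COLOR_RGB2HSV)
    return (((h[...,0]<10)|(h[...,0]>172))&(h[...,1]>115)&(h[...,2]>60)).astype(np.uint8)
def fitbox(views,uv,L,W,H=.02,z0=0):
    c=ray(views[0],*uv,z0+H)[:2]; ms=[]
    for s in views:
        m=redmask(s); n,l,st,ce=cv2.connectedComponentsWithStats(m)
        p=proj(s,[*c,z0+H/2]); ok=[i for i in range(1,n) if st[i,4]>40]
        i=min(ok,key=lambda i:np.hypot(*(ce[i]-p))); m=(l==i).astype(np.uint8)
        cs,_=cv2.findContours(m,0,1); M=np.zeros((1680,2240),np.uint8)
        M=cv2.resize(m*255,None,fx=4,fy=4,interpolation=cv2.INTER_LINEAR)>127
        ms.append(M)
    def cost(q):
        e=0
        for s,M in zip(views,ms):
            P=[]
            for a in(-1,1):
                for b in(-1,1):
                    for z in(z0,z0+H):
                        x=a*L/2;y=b*W/2;C,S=np.cos(q[2]),np.sin(q[2])
                        P.append((proj(s,[q[0]+C*x-S*y,q[1]+S*x+C*y,z])+.5)*4-.5)
            I=np.zeros(M.shape,np.uint8); cv2.fillConvexPoly(I,cv2.convexHull(np.round(np.array(P)*16).astype(np.int32)),1,shift=4)
            e+=1-(I.astype(bool)&M).sum()/(I.astype(bool)|M).sum()
        return e
    best=None
    for y in np.arange(0,np.pi,np.pi/6):
        r=minimize(cost,[*c,y],method='Nelder-Mead',options=dict(initial_simplex=[[*c,y],[c[0]+.01,c[1],y],[c[0],c[1]+.01,y],[*c,y+.3]],xatol=1e-4,fatol=1e-4))
        if best is None or r.fun<best.fun: best=r
    return best.x,best.fun
E
python3 - <<'E'
from fit import *
V=[pickle.load(open(f'pics/{n}0.pkl','rb')) for n in('top','side')]
for nm,uv,L in(('plain',(320,258),.12),('ros',(382,241),.12),('half',(344,209),.06)):
    for vs in (V,V[:1]): print(nm,fitbox(vs,uv,L,.06))
    
t,s=[v['pixels'][:,:,::-1] for v in V]
a=cv2.resize(t[190:260,165:265],(500,350),interpolation=cv2.INTER_CUBIC)
b=cv2.resize(s[135:240,220:295],(250,350),interpolation=cv2.INTER_CUBIC)
c=cv2.resize(t[190:315,290:420],(260,250),interpolation=cv2.INTER_CUBIC)
d=cv2.resize(s[240:390,195:355],(267,250),interpolation=cv2.INTER_CUBIC)
I=np.zeros((600,750,3),np.uint8);I[:350,:500]=a;I[:350,500:]=b;I[350:,:260]=c;I[350:,260:527]=d
cv2.imwrite('pics/crop1.png',I)
E
```

```text
plain (array([ 0.46119172, -0.07922309, -1.45040486]), np.float64(0.48437268363896313))
plain (array([ 0.45982956, -0.08011783,  1.75282116]), np.float64(0.27086210297889135))
ros (array([ 0.51627152, -0.29826911,  1.12465572]), np.float64(0.36650387443559895))
ros (array([ 0.51683279, -0.29873908,  1.1514085 ]), np.float64(0.23070995087178503))
half (array([ 0.63446265, -0.17215684,  0.53839477]), np.float64(0.5795141127570388))
half (array([ 0.63399647, -0.17112976,  0.51342921]), np.float64(0.3789536502884424))
```

View pics/crop1.png

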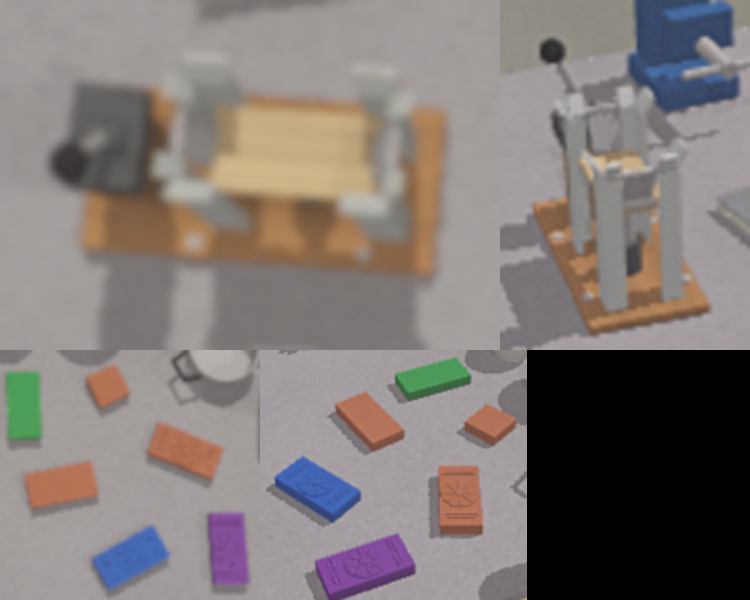

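Plain tile is the orange one at top (320,258), and the rosette is the orange one at (382,241) (rosette visible in the side crop). The half tile is at (344,209). Green (302,218), blue (355,294) and purple (404,289) are look-alikes. The lever ball is at about (179,222), leaning towards the robot, so the magazine's +y is roughly world +y.

```bash
sed -i 's/(h\[...,1\]>115)&(h\[...,2\]>60)/(h[...,1]>75)\&(h[...,2]>50)/; s/h\[...,0\]<10/h[...,0]<12/' fit.py
python3 - <<'E'
from fit import *
from scipy.optimize import least_squares
from scipy.spatial.transform import Rotation as Ro
V=[pickle.load(open(f'pics/{n}0.pkl','rb')) for n in('top','side')]
for nm,uv,L in(('plain',(320,258),.12),('ros',(382,241),.12),('half',(344,209),.06)):
    for vs in (V,V[:1],V[1:]):
        try: print(nm,fitbox(vs,uv,L,.06) if vs is not V[1:] else '')
        except Exception as e: print(e)
    print(redmask(V[0])[uv[1]-30:uv[1]+30,uv[0]-30:uv[0]+30].sum())
pt=lambda x,y:((x+.5)/5-.5+165,(y+.5)/5-.5+190)
ps=lambda x,y:((x-500+.5)/(10/3)-.5+220,(y+.5)/(10/3)-.5+135)
B=[-.048,.125,.1892]
obs=[(0,pt(84,243),[-.06,.161,.012]),(0,pt(432,266),[-.06,-.089,.012]),(0,pt(446,108),[.06,-.089,.012]),(0,pt(70,163),B),
(1,ps(592,322),[-.06,-.089,.012]),(1,ps(708,304),[.06,-.089,.012]),(1,ps(534,205),[-.06,.161,.012]),(1,ps(552,50),B)]
def res(q):
    C,S=np.cos(q[2]),np.sin(q[2])
    return np.concatenate([proj(V[i],[q[0]+C*p[0]-S*p[1],q[1]+S*p[0]+C*p[1],p[2]])-o for i,o,p in obs])
r=least_squares(res,[.53,.25,0],loss='soft_l1');print(r.x);print(res(r.x).reshape(-1,2).round(1))
print(Ro.from_quat(env.read_state()['tcp_rot'][[1,2,3,0]]).as_matrix().round(3))
E
```

```text
plain (array([ 0.46030921, -0.080864  ,  1.73402915]), np.float64(0.12128118897717444))
plain (array([ 0.46012743, -0.08093589,  1.73370768]), np.float64(0.046452371618972976))
plain (array([ 0.66103619, -0.15753909,  0.57404792]), np.float64(0.460327868852459))
611
ros (array([ 0.51594041, -0.30057429,  1.13701524]), np.float64(0.13598860605281737))
ros (array([ 0.51483791, -0.30049122,  1.13778504]), np.float64(0.06456571867794003))
ros (array([ 0.85958846, -0.06840307,  0.        ]), np.float64(1.0))
615
half (array([ 0.63512222, -0.17225789,  0.45201098]), np.float64(0.1802172709162947))
half (array([ 0.63430621, -0.17245405,  0.39750536]), np.float64(0.07991318074191))
half (array([0.84883659, 0.14055253, 0.        ]), np.float64(1.0))
380
[ 0.58445024  0.2405546  -0.12400902]
[[-1.1 -1.7]
 [-0.2  0.6]
 [ 0.8 -0.9]
 [ 0.   2.3]
 [-0.4  0.7]
 [ 1.7 -0.3]
 [ 0.8 -1.7]
 [-2.5  2.5]]
[[-0.97   0.241 -0.   ]
 [ 0.241  0.97  -0.001]
 [ 0.    -0.001 -1.   ]]
```

```bash
cat > ov.py <<'E'
from h import *
def W(q,p): C,S=np.cos(q[2]),np.sin(q[2]); return [q[0]+C*p[0]-S*p[1],q[1]+S*p[0]+C*p[1],p[2]]
def rect(x0,x1,y0,y1,z): return [(x0,y0,z),(x1,y0,z),(x1,y1,z),(x0,y1,z)]
def overlay(s,box,f,q):
    u0,v0,u1,v1=box
    I=cv2.resize(np.ascontiguousarray(s['pixels'][v0:v1,u0:u1,::-1]),None,fx=f,fy=f,interpolation=cv2.INTER_CUBIC)
    for r,c in((rect(-.06,.06,-.089,.161,.012),(0,255,255)),(rect(-.028,.028,-.056,.056,.112),(255,0,0)),(rect(-.033,.033,-.064,.064,.155),(0,255,0)),(rect(-.0435,.0435,-.075,.075,.171),(0,0,255)),(rect(-.035,.035,.1,.15,.122),(255,0,255))):
        P=np.array([(proj(s,W(q,p))-[u0,v0]+.5)*f-.5 for p in r]); cv2.polylines(I,[np.round(P*16).astype(np.int32)],True,c,1,cv2.LINE_AA,4)
    return I
E
python3 - <<'E'
from ov import *
from scipy.optimize import least_squares
V=[pickle.load(open(f'pics/{n}0.pkl','rb')) for n in('top','side')]
pt=lambda x,y:((x+.5)/5-.5+165,(y+.5)/5-.5+190)
ps=lambda x,y:((x-500+.5)/(10/3)-.5+220,(y+.5)/(10/3)-.5+135)
obs=[(0,pt(84,243),[-.06,.161,.012]),(0,pt(432,266),[-.06,-.089,.012]),(0,pt(446,108),[.06,-.089,.012]),
(1,ps(592,322),[-.06,-.089,.012]),(1,ps(708,304),[.06,-.089,.012]),(1,ps(534,205),[-.06,.161,.012])]
res=lambda q:np.concatenate([proj(V[i],W(q,p))-o for i,o,p in obs])
r=least_squares(res,[.53,.25,0]);print(r.x);print(res(r.x).reshape(-1,2).round(1))
a=overlay(V[0],(170,190,262,252),8,r.x)
cv2.imwrite('pics/ov1.png',a)
b=overlay(V[1],(222,135,290,235),6,r.x); cv2.imwrite('pics/ov2.png',b)
E
```

```text
[ 0.58184081  0.24036135 -0.10630114]
[[-0.9 -0.1]
 [ 0.2  1. ]
 [ 0.7 -0.7]
 [-0.6  1.1]
 [ 1.3 -0.4]
 [-0.6 -1.3]]
```

View pics/ov1.png

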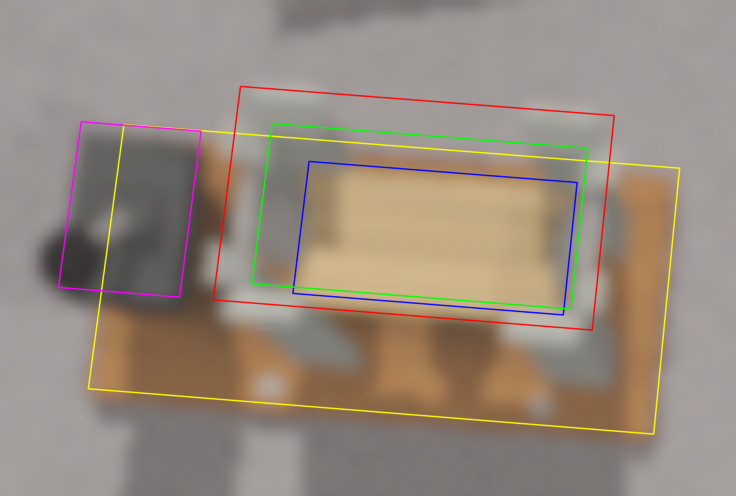

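View pics/ov2.png

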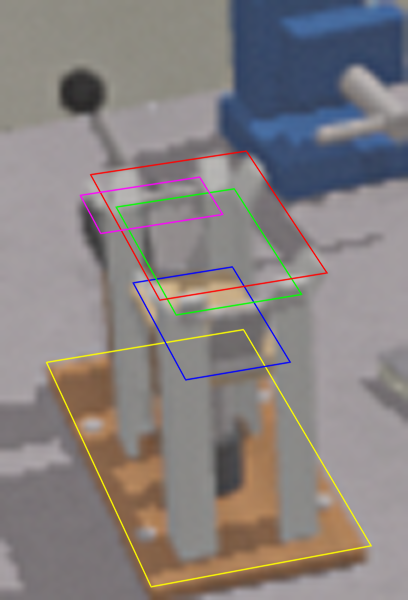

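The overlay shows the magazine about 2–3 mm nearer the robot than the fit. I take it as (0.579, 0.240) with yaw −0.10 and will re-measure with a tile hovering over it. Moving to the plain tile now.

Emit:
jog_arm([
  [0.556,-0.983,0,0,0,-0.486],
  [0.556,-0.983,0,0,0,-0.486],
  [0.556,-0.983,0,0,0,-0.486],
  [0.556,-0.983,0,0,0,-0.486],
  [0.556,-0.983,0,0,0,-0.486],
  [0.556,-0.983,0,0,0,-0.486],
  [0.556,-0.983,0,0,0,-0.486],
  [0.556,-0.983,0,0,0,-0.486],
  [0.556,-0.983,0,0,0,-0.486],
  [0.556,-0.983,0,0,0,-0.486],
], jaw=1)

```text
time: 0.93
eef_pos: [0.2938, 0.213, 0.2313]
tcp_rot: [0.0, 0.403, 0.915, 0.0]
contact_force: [0.0, -0.3, 0.5]
grip_width: 0.0856
gripper_force: 0.0
```

Emit:
jog_arm([
  [0.556,-0.983,0,0,0,-0.486],
  [0.556,-0.983,0,0,0,-0.486],
  [0.556,-0.983,0,0,0,-0.486],
  [0.556,-0.983,0,0,0,-0.486],
  [0.556,-0.983,0,0,0,-0.486],
  [0.556,-0.983,0,0,0,-0.486],
  [0.556,-0.983,0,0,0,-0.486],
  [0.556,-0.983,0,0,0,-0.486],
  [0.556,-0.983,0,0,0,-0.486],
  [0.556,-0.983,0,0,0,-0.486],
])

```text
time: 1.77
eef_pos: [0.4606, -0.082, 0.2311]
tcp_rot: [-0.0, 0.649, 0.76, -0.0]
contact_force: [1.4, 0.6, 0.3]
grip_width: 0.0854
gripper_force: 0.0
```

Emit:
jog_arm([
  [0,0,-1,0,0,0],
  [0,0,-1,0,0,0],
  [0,0,-1,0,0,0],
  [0,0,-1,0,0,0],
  [0,0,0,0,0,0],
  [0,0,0,0,0,0],
])

```text
time: 2.27
eef_pos: [0.4591, -0.0799, 0.1107]
tcp_rot: [-0.002, 0.648, 0.762, -0.001]
contact_force: [0.5, 0.0, 0.4]
grip_width: 0.0852
gripper_force: 0.0
```

Emit:
jog_arm([
  [0,0,-1,0,0,0],
  [0,0,-1,0,0,0],
  [0,0,-1,0,0,0],
  [0,0,-0.35,0,0,0],
  [0,0,-0.3,0,0,0],
  [0,0,0,0,0,0],
])

```text
time: 2.77
eef_pos: [0.4609, -0.0805, 0.002]
tcp_rot: [0.0, 0.648, 0.762, 0.0]
contact_force: [-0.8, -0.6, 0.9]
grip_width: 0.0854
gripper_force: 0.0
```

Emit:
jog_arm([
  [0,0,0,0,0,0],
  [0,0,0,0,0,0],
  [0,0,0,0,0,0],
  [0,0,0,0,0,0],
  [0,0,0,0,0,0],
  [0,0,0,0,0,0],
], jaw=-1)

```text
time: 3.27
eef_pos: [0.4616, -0.0807, 0.0036]
tcp_rot: [0.001, 0.648, 0.762, 0.001]
contact_force: [-2.2, 0.9, 10.0]
grip_width: 0.0585
gripper_force: 63.0
```

Emit:
jog_arm([
  [0,0,0.5,0,0,0],
  [0,0,1,0,0,0],
  [0,0,1,0,0,0],
  [0,0,1,0,0,0],
  [0,0,1,0,0,0],
  [0,0,1,0,0,0],
  [0,0,1,0,0,0],
  [0,0,1,0,0,0],
])

```text
time: 3.93
eef_pos: [0.46, -0.0802, 0.2295]
tcp_rot: [0.001, 0.648, 0.762, 0.0]
contact_force: [0.7, 0.4, -2.8]
grip_width: 0.0581
gripper_force: 67.1
```

Emit:
jog_arm([
  [0.3,0.8,0,0,0,-0.22],
  [0.3,0.8,0,0,0,-0.22],
  [0.3,0.8,0,0,0,-0.22],
  [0.3,0.8,0,0,0,-0.22],
  [0.3,0.8,0,0,0,-0.22],
  [0.3,0.8,0,0,0,-0.22],
  [0.3,0.8,0,0,0,-0.22],
  [0.3,0.8,0,0,0,-0.22],
  [0.3,0.8,0,0,0,-0.22],
  [0.3,0.8,0,0,0,-0.22],
])

```text
time: 4.77
eef_pos: [0.5505, 0.161, 0.2279]
tcp_rot: [0.0, 0.743, 0.669, 0.0]
contact_force: [0.5, 0.5, -1.6]
grip_width: 0.0581
gripper_force: 67.1
```

Emit:
jog_arm([
  [0.3,0.9,0,0,0,0],
  [0.3,0.9,0,0,0,0],
  [0.3,0.9,0,0,0,0],
  [0,0,0,0,0,0],
  [0,0,0,0,0,0],
  [0,0,0,0,0,0],
])

```text
time: 5.27
eef_pos: [0.577, 0.2405, 0.2273]
tcp_rot: [0.0, 0.743, 0.67, -0.0]
contact_force: [0.0, -0.4, -2.3]
grip_width: 0.0579
gripper_force: 67.1
```

```bash
cat > look.py <<'E'
import sys
from ov import *
tag=sys.argv[1]; z=float(sys.argv[2])   # z: tile underside height
from scipy.spatial.transform import Rotation as Ro
V=[snap(n,n+tag) for n in('top','side')]
st=env.read_state(); p=st['eef_pos']; M=Ro.from_quat(st['tcp_rot'][[1,2,3,0]]).as_matrix(); print(p.round(4),M.round(3).tolist(),st['contact_force'].round(1),st['grip_width'])
qm=[float(v) for v in sys.argv[3:6]]
ims=[]
for s,b,f in((V[0],(170,180,262,252),5),(V[1],(222,100,290,235),4)):
    ims.append(overlay(s,b,f,qm))
h=max(i.shape[0] for i in ims); I=np.zeros((h,sum(i.shape[1] for i in ims),3),np.uint8); x=0
for i in ims: I[:i.shape[0],x:x+i.shape[1]]=i; x+=i.shape[1]
cv2.imwrite(f'pics/look{tag}.png',I)
E
python3 look.py 1 .23 .579 .240 -.10
```

```text
[0.5771 0.2398 0.2273] [[0.104, 0.995, 0.0], [0.995, -0.104, -0.0], [-0.0, 0.0, -1.0]] [-0.1  0.  -2. ] 0.05823409480885865
```

View pics/look1.png

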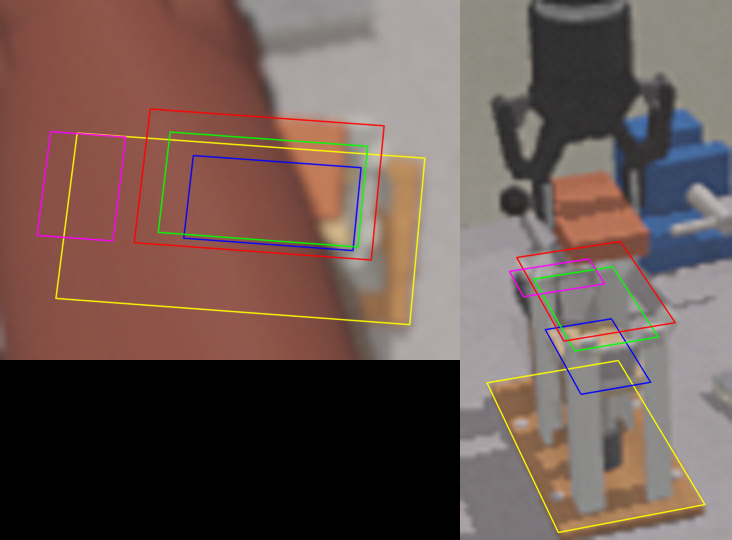

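Run:
```python
from ov import *
from scipy.optimize import minimize
V=[pickle.load(open(f'pics/{n}0.pkl','rb')) for n in('top','side')]
B=[(165,185,265,262),(222,190,292,240)]
for i,s in enumerate(V):
    h=cv2.cvtColor(np.ascontiguousarray(s['pixels']),cv2.COLOR_RGB2HSV)
    m=((h[...,0]>4)&(h[...,0]<22)&(h[...,1]>95)).astype(np.uint8)
    k=np.zeros_like(m);u0,v0,u1,v1=B[i];k[v0:v1,u0:u1]=1;m*=k
    n,l,st,ce=cv2.connectedComponentsWithStats(m)
    keep=[j for j in range(1,n) if st[j,4]>15]; m=np.isin(l,keep).astype(np.uint8)
    M=(cv2.resize(m*255,None,fx=4,fy=4,interpolation=cv2.INTER_LINEAR)>127).astype(np.uint8)
    pts=cv2.findNonZero(M); hull=cv2.convexHull(pts); H=np.zeros_like(M);cv2.fillConvexPoly(H,hull,1)
    print(i,cv2.boundingRect(pts),[st[j].tolist() for j in keep])
    cut=v0*4 if i==0 else 205*4   # side: use only rows below the shaft clutter
    def cost(q):
        P=np.array([(proj(s,W(q,p))+.5)*4-.5 for z in(0,.012) for p in rect(-.06,.06,-.089,.161,z)])
        I=np.zeros_like(M);cv2.fillConvexPoly(I,cv2.convexHull(np.round(P*16).astype(np.int32)),1,shift=4)
        a=I[cut:]>0;b=H[cut:]>0
        return 1-(a&b).sum()/(a|b).sum()
    q0=[.579,.24,-.1]
    r=minimize(cost,q0,method='Nelder-Mead',options=dict(initial_simplex=[q0,[.589,.24,-.1],[.579,.25,-.1],[.579,.24,-.05]],xatol=1e-5,fatol=1e-6))
    print(r.x.round(4),round(r.fun,4),round(cost(q0),4))
```

```text
0 (728, 836, 288, 144) [[195, 209, 5, 9, 28], [215, 210, 22, 3, 45], [182, 212, 72, 33, 740]]
[ 0.5789  0.2399 -0.1011] 0.1007 0.1011
1 (920, 780, 208, 160) [[230, 195, 52, 40, 628]]
[ 0.5821  0.2436 -0.1101] 0.0396 0.0719
```

Emit:
jog_arm([
  [0.08,0.03,-0.8,0,0,0],
  [0,0,-0.5,0,0,0],
  [0,0,-0.4,0,0,0],
  [0,0,-0.3,0,0,0],
  [0,0,0,0,0,0],
  [0,0,0,0,0,0],
])

```text
time: 5.87
eef_pos: [0.5796, 0.241, 0.1671]
tcp_rot: [-0.0, 0.743, 0.669, -0.0]
contact_force: [-0.3, -0.2, -2.3]
grip_width: 0.0583
gripper_force: 67.0
```

Emit:
jog_arm([
  [0,0,-0.25,0,0,0],
  [0,0,-0.25,0,0,0],
  [0,0,-0.2,0,0,0],
  [0,0,0,0,0,0],
  [0,0,0,0,0,0],
])

```text
time: 6.28
eef_pos: [0.5794, 0.2415, 0.1453]
tcp_rot: [-0.0, 0.743, 0.67, -0.0]
contact_force: [-0.8, -0.2, -2.4]
grip_width: 0.0582
gripper_force: 67.1
```

Emit:
jog_arm([
  [0,0,-0.25,0,0,0],
  [0,0,-0.25,0,0,0],
  [0,0,-0.2,0,0,0],
  [0,0,0,0,0,0],
])

```text
time: 6.62
eef_pos: [0.5808, 0.2416, 0.1248]
tcp_rot: [0.001, 0.743, 0.67, 0.001]
contact_force: [4.6, -1.6, -3.5]
grip_width: 0.0587
gripper_force: 67.0
```

Emit:
jog_arm([
  [0,0,-0.25,0,0,0],
  [0,0,-0.25,0,0,0],
  [0,0,0,0,0,0],
])

```text
time: 6.87
eef_pos: [0.581, 0.2419, 0.1098]
tcp_rot: [0.001, 0.743, 0.67, 0.001]
contact_force: [5.9, 1.2, -3.7]
grip_width: 0.0586
gripper_force: 66.9
```

```bash
python3 look.py 2 .106 .580 .241 -.103
```

```text
[0.581  0.2419 0.1099] [[0.103, 0.995, 0.002], [0.995, -0.103, 0.001], [0.001, 0.002, -1.0]] [ 6.1  1.2 -4.1] 0.05835500909455244
```

View pics/look2.png

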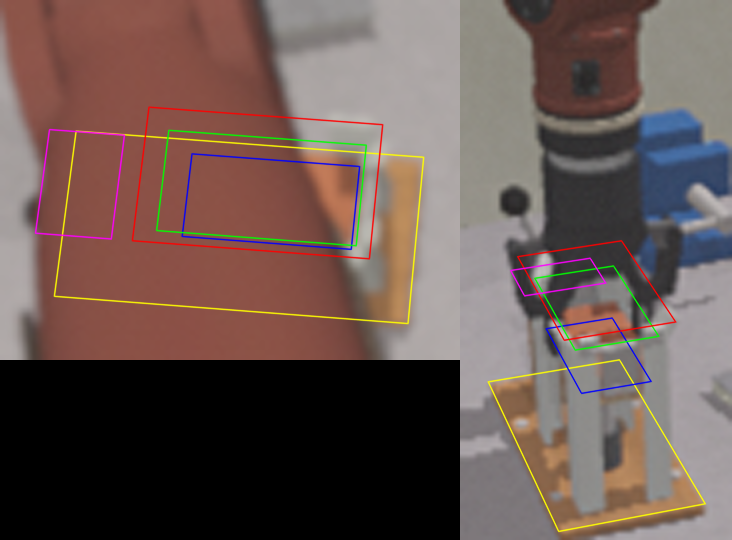

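```bash
cat > oz.py <<'E'
import sys
from fit import *
from ov import W,rect
s=pickle.load(open(f'pics/side{sys.argv[1]}.pkl','rb'));q=[.580,.241,-.103]
m=redmask(s);k=np.zeros_like(m);k[160:200,240:280]=1;m*=k
n,l,st,ce=cv2.connectedComponentsWithStats(m);print([st[i].tolist() for i in range(1,n) if st[i,4]>8])
for z in(.155,.125,.115,.11): print(z,[proj(s,W(q,p)).round(1).tolist() for p in rect(-.03,.03,-.06,.06,z)])
for r in range(168,192): print(r,''.join('#' if v else '.' for v in m[r,235:285]))
E
python3 oz.py 2
```

```text
[[247, 176, 19, 10, 136]]
0.155 [[250.9, 186.3], [269.9, 183.1], [259.3, 166.7], [241.4, 169.5]]
0.125 [[251.4, 194.9], [270.2, 191.7], [259.7, 174.9], [241.9, 177.7]]
0.115 [[251.5, 197.7], [270.2, 194.5], [259.8, 177.6], [242.1, 180.4]]
0.11 [[251.6, 199.1], [270.3, 195.9], [259.9, 178.9], [242.2, 181.8]]
168 ..................................................
169 ..................................................
170 ..................................................
171 ..................................................
172 ..................................................
173 ..................................................
174 ..................................................
175 ..................................................
176 .................#########........................
177 .............##############.......................
178 ............################......................
179 ............#################.....................
180 .............################.....................
181 .............#################....................
182 ..............#################...................
183 ..............######.##########...................
184 ...............#......#########...................
185 ......................####........................
186 ..................................................
187 ..................................................
188 ..................................................
189 ..................................................
190 ..................................................
191 ..................................................
```

Side mask puts the tile's top at about 125 mm, level and in the shaft, so it is moving with the gripper. I keep pressing.

Emit:
jog_arm([
  [0,0,-0.2,0,0,0],
  [0,0,-0.2,0,0,0],
  [0,0,0,0,0,0],
  [0,0,0,0,0,0],
])

```text
time: 7.3
eef_pos: [0.5809, 0.2419, 0.0983]
tcp_rot: [0.001, 0.743, 0.67, 0.001]
contact_force: [5.3, 0.2, 0.9]
grip_width: 0.0581
gripper_force: 67.4
```

Emit:
jog_arm([
  [0,0,-0.15,0,0,0],
  [0,0,-0.1,0,0,0],
  [0,0,0,0,0,0],
  [0,0,0,0,0,0],
])

```text
time: 7.63
eef_pos: [0.581, 0.2419, 0.0914]
tcp_rot: [0.001, 0.743, 0.67, 0.001]
contact_force: [2.9, 0.4, 8.1]
grip_width: 0.0584
gripper_force: 68.3
```

Emit:
jog_arm([
  [0.05,0,-0.08,0,0,0],
  [0,0,0,0,0,0],
  [0,0,0,0,0,0],
])

```text
time: 7.88
eef_pos: [0.581, 0.2419, 0.0886]
tcp_rot: [-0.0, 0.743, 0.67, 0.0]
contact_force: [-1.5, -0.2, 9.1]
grip_width: 0.0581
gripper_force: 68.4
```

Emit:
jog_arm([
  [0,0,0,0,0,0],
  [0,0,0,0,0,0],
  [0,0,0,0,0,0],
  [0,0,0,0,0,0],
  [0,0,0,0,0,0],
], jaw=1)

```text
time: 8.3
eef_pos: [0.5809, 0.2415, 0.0876]
tcp_rot: [-0.0, 0.743, 0.67, -0.0]
contact_force: [-0.1, 0.5, 0.1]
grip_width: 0.0854
gripper_force: 0.0
```

Emit:
jog_arm([
  [0,0,0.5,0,0,0],
  [0,0,1,0,0,0],
  [0,0,1,0,0,0],
  [0,0,1,0,0,0],
  [0,0,1,0,0,0],
  [-0.3,-0.9,0.2,0,0,0],
  [-0.3,-0.9,0,0,0,0],
  [-0.3,-0.9,0,0,0,0],
  [-0.3,-0.9,0,0,0,0],
  [-0.3,-0.9,0,0,0,0],
])

```text
time: 9.13
eef_pos: [0.5355, 0.1055, 0.2289]
tcp_rot: [-0.0, 0.743, 0.67, -0.0]
contact_force: [0.9, 0.6, 1.1]
grip_width: 0.0852
gripper_force: 0.0
```

Emit:
jog_arm([
  [-0.3,-0.9,0,0,0,-0.3],
  [-0.3,-0.9,0,0,0,-0.3],
  [-0.3,-0.9,0,0,0,-0.3],
  [-0.3,-0.9,0,0,0,-0.3],
  [-0.3,-0.9,0,0,0,-0.3],
])

```text
time: 9.55
eef_pos: [0.4905, -0.0296, 0.2289]
tcp_rot: [0.0, 0.8, 0.6, 0.0]
contact_force: [0.1, -0.8, -0.1]
grip_width: 0.0857
gripper_force: 0.0
```

```bash
python3 look.py 3 .09 .582 .242 -.103; python3 oz.py 3
```

```text
[ 0.4901 -0.0314  0.229 ] [[0.284, 0.959, -0.001], [0.959, -0.284, -0.001], [-0.001, -0.0, -1.0]] [-0.2  1.4 -0.2] 0.08529420645969588
[[248, 179, 17, 7, 72], [244, 184, 4, 9, 19], [257, 197, 10, 3, 24]]
0.155 [[250.9, 186.3], [269.9, 183.1], [259.3, 166.7], [241.4, 169.5]]
0.125 [[251.4, 194.9], [270.2, 191.7], [259.7, 174.9], [241.9, 177.7]]
0.115 [[251.5, 197.7], [270.2, 194.5], [259.8, 177.6], [242.1, 180.4]]
0.11 [[251.6, 199.1], [270.3, 195.9], [259.9, 178.9], [242.2, 181.8]]
168 ..................................................
169 ..................................................
170 ..................................................
171 ..................................................
172 ..................................................
173 ..................................................
174 ..................................................
175 ..................................................
176 ..................................................
177 ..................................................
178 ..................................................
179 ......................####........................
180 ...................########.......................
181 .............###############......................
182 .............################.....................
183 ..............######.########.....................
184 .........##....#......########....................
185 .........###...#......#####.......................
186 .........####.....................................
187 ..........###.....................................
188 ..........##......................................
189 ...........#......................................
190 ...........##..................##.................
191 ............#..................##.................
```

View pics/look3.png

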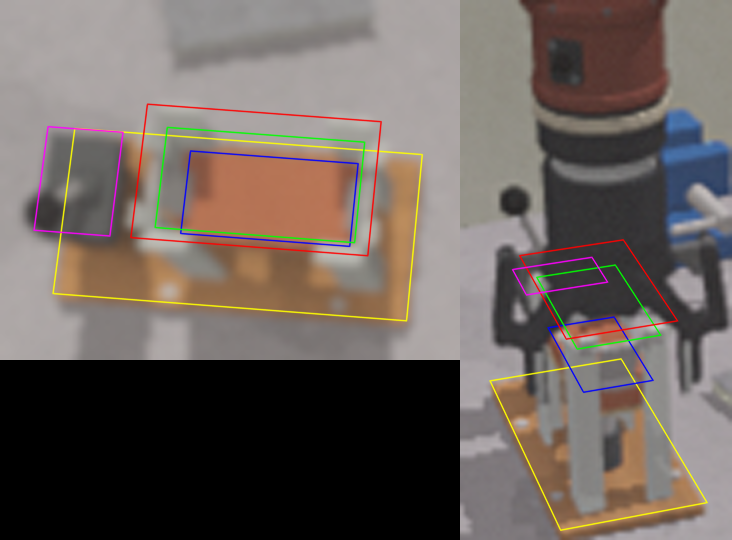

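Plain tile's top face now sits about at the mouth height with both ends covered by the catches; it's held. Going for the rosette tile.

Emit:
jog_arm([
  [0.083,-0.9,0,0,0,-0.125],
  [0.083,-0.9,0,0,0,-0.125],
  [0.083,-0.9,0,0,0,-0.125],
  [0.083,-0.9,0,0,0,-0.125],
  [0.083,-0.9,0,0,0,-0.125],
  [0.083,-0.9,0,0,0,-0.125],
  [0.083,-0.9,0,0,0,-0.125],
  [0.083,-0.9,0,0,0,-0.125],
  [0.083,-0.9,0,0,0,-0.125],
  [0.083,-0.9,0,0,0,-0.125],
])

```text
time: 10.48
eef_pos: [0.5164, -0.2993, 0.2288]
tcp_rot: [-0.0, 0.843, 0.538, 0.0]
contact_force: [0.8, 0.1, -0.2]
grip_width: 0.0857
gripper_force: 0.0
```

Emit:
jog_arm([
  [0,0,-1,0,0,0],
  [0,0,-1,0,0,0],
  [0,0,-1,0,0,0],
  [0,0,-1,0,0,0],
  [0,0,-1,0,0,0],
  [0,0,0,0,0,0],
  [0,0,0,0,0,0],
])

```text
time: 11.07
eef_pos: [0.5154, -0.2973, 0.078]
tcp_rot: [-0.002, 0.842, 0.539, -0.001]
contact_force: [0.3, 0.8, 1.3]
grip_width: 0.0855
gripper_force: 0.0
```

Emit:
jog_arm([
  [0,-0.07,-1,0,0,0],
  [0,0,-0.9,0,0,0],
  [0,0,-0.4,0,0,0],
  [0,0,-0.2,0,0,0],
  [0,0,0,0,0,0],
  [0,0,0,0,0,0],
])

```text
time: 11.57
eef_pos: [0.5174, -0.3013, 0.0057]
tcp_rot: [0.001, 0.843, 0.539, 0.0]
contact_force: [0.1, -0.8, 0.1]
grip_width: 0.0854
gripper_force: 0.0
```

Emit:
jog_arm([
  [0,0,0,0,0,0],
  [0,0,0,0,0,0],
  [0,0,0,0,0,0],
  [0,0,0,0,0,0],
  [0,0,0,0,0,0],
  [0,0,0,0,0,0],
], jaw=-1)

```text
time: 12.07
eef_pos: [0.5169, -0.301, 0.0057]
tcp_rot: [0.001, 0.843, 0.539, 0.0]
contact_force: [-1.6, 0.9, 9.8]
grip_width: 0.0585
gripper_force: 63.7
```

Emit:
jog_arm([
  [0,0,0.5,0,0,0],
  [0,0,1,0,0,0],
  [0,0,1,0,0,0],
  [0,0,1,0,0,0],
  [0,0,1,0,0,0],
  [0,0,1,0,0,0],
  [0,0,1,0,0,0],
  [0,0,1,0,0,0],
  [0,0,0,0,0,0],
])

```text
time: 12.82
eef_pos: [0.5183, -0.3021, 0.2357]
tcp_rot: [0.004, 0.843, 0.539, 0.002]
contact_force: [1.1, -0.2, -1.2]
grip_width: 0.0581
gripper_force: 66.2
```

Emit:
jog_arm([
  [0.107,0.905,0,0,0,0.1375],
  [0.107,0.905,0,0,0,0.1375],
  [0.107,0.905,0,0,0,0.1375],
  [0.107,0.905,0,0,0,0.1375],
  [0.107,0.905,0,0,0,0.1375],
  [0.107,0.905,0,0,0,0.1375],
  [0.107,0.905,0,0,0,0.1375],
  [0.107,0.905,0,0,0,0.1375],
  [0.107,0.905,0,0,0,0.1375],
  [0.107,0.905,0,0,0,0.1375],
])

```text
time: 13.65
eef_pos: [0.548, -0.0276, 0.229]
tcp_rot: [0.0, 0.795, 0.606, 0.0]
contact_force: [-0.9, 0.5, -1.7]
grip_width: 0.058
gripper_force: 66.2
```

Emit:
jog_arm([
  [0.107,0.905,0,0,0,0.1375],
  [0.107,0.905,0,0,0,0.1375],
  [0.107,0.905,0,0,0,0.1375],
  [0.107,0.905,0,0,0,0.1375],
  [0.107,0.905,0,0,0,0.1375],
  [0.107,0.905,0,0,0,0.1375],
  [0.107,0.905,0,0,0,0.1375],
  [0.107,0.905,0,0,0,0.1375],
  [0.107,0.905,0,0,0,0.1375],
  [0.107,0.905,0,0,0,0.1375],
])

```text
time: 14.48
eef_pos: [0.5801, 0.2438, 0.2289]
tcp_rot: [-0.0, 0.742, 0.67, 0.0]
contact_force: [0.5, 0.0, -1.7]
grip_width: 0.0579
gripper_force: 66.2
```

Emit:
jog_arm([
  [0,0,-0.5,0,0,0],
  [0,0,0,0,0,0],
  [0,0,0,0,0,0],
  [0,0,0,0,0,0],
])

```text
time: 14.82
eef_pos: [0.5802, 0.2418, 0.2143]
tcp_rot: [0.0, 0.743, 0.669, -0.0]
contact_force: [-0.5, 0.1, -2.5]
grip_width: 0.058
gripper_force: 66.1
```

Emit:
jog_arm([
  [0.05,0,-0.7,0,0,0],
  [0,0,-0.5,0,0,0],
  [0,0,-0.4,0,0,0],
  [0,0,-0.3,0,0,0],
  [0,0,-0.3,0,0,0],
  [0,0,0,0,0,0],
  [0,0,0,0,0,0],
])

```text
time: 15.4
eef_pos: [0.5818, 0.2421, 0.148]
tcp_rot: [-0.0, 0.743, 0.669, -0.0]
contact_force: [-2.6, -1.3, -3.0]
grip_width: 0.0579
gripper_force: 66.3
```

Emit:
jog_arm([
  [0,0,-0.25,0,0,0],
  [0,0,-0.25,0,0,0],
  [0,0,-0.25,0,0,0],
  [0,0,0,0,0,0],
  [0,0,0,0,0,0],
])

```text
time: 15.82
eef_pos: [0.5821, 0.2422, 0.1266]
tcp_rot: [0.0, 0.743, 0.669, 0.0]
contact_force: [-4.0, -2.8, 4.7]
grip_width: 0.0582
gripper_force: 67.7
```

Emit:
jog_arm([
  [0,0,-0.2,0,0,0],
  [0,0,-0.2,0,0,0],
  [0,0,-0.15,0,0,0],
  [0,0,0,0,0,0],
])

```text
time: 16.15
eef_pos: [0.5822, 0.2429, 0.1102]
tcp_rot: [0.0, 0.743, 0.67, 0.001]
contact_force: [-4.9, 0.2, 5.5]
grip_width: 0.058
gripper_force: 67.8
```

Emit:
jog_arm([
  [-0.04,0,-0.2,0,0,0],
  [0,0,-0.2,0,0,0],
  [0,0,-0.15,0,0,0],
  [0,0,0,0,0,0],
  [0,0,0,0,0,0],
])

```text
time: 16.57
eef_pos: [0.5821, 0.243, 0.0942]
tcp_rot: [0.001, 0.743, 0.67, 0.002]
contact_force: [-2.4, 0.1, 8.6]
grip_width: 0.0583
gripper_force: 68.2
```

Emit:
jog_arm([
  [0,0,-0.1,0,0,0],
  [0,0,0,0,0,0],
  [0,0,0,0,0,0],
  [0,0,0,0,0,0],
])

```text
time: 16.9
eef_pos: [0.5821, 0.2429, 0.0914]
tcp_rot: [0.001, 0.743, 0.67, 0.002]
contact_force: [-1.8, -0.5, 9.1]
grip_width: 0.0582
gripper_force: 68.2
```

Emit:
jog_arm([
  [0,0,-0.1,0,0,0],
  [0,0,0,0,0,0],
  [0,0,0,0,0,0],
])

```text
time: 17.15
eef_pos: [0.5821, 0.2429, 0.0884]
tcp_rot: [0.001, 0.743, 0.67, 0.002]
contact_force: [-2.2, -0.1, 10.8]
grip_width: 0.0583
gripper_force: 68.3
```

Emit:
jog_arm([
  [0,0,0,0,0,0],
  [0,0,0,0,0,0],
  [0,0,0,0,0,0],
  [0,0,0,0,0,0],
  [0,0,0,0,0,0],
], jaw=1)

```text
time: 17.57
eef_pos: [0.5807, 0.2425, 0.0864]
tcp_rot: [0.0, 0.743, 0.67, 0.0]
contact_force: [-0.8, 0.0, -0.2]
grip_width: 0.0854
gripper_force: 0.0
```

Emit:
jog_arm([
  [0,0,0.5,0,0,0],
  [0,0,1,0,0,0],
  [0,0,1,0,0,0],
  [0,0,1,0,0,0],
  [0,0,1,0,0,0],
  [-0.4,0,0.4,0,0,0],
  [-1,0,0,0,0,0],
  [-1,0,0,0,0,0],
  [-1,0,0,0,0,0],
  [-1,0,0,0,0,0],
])

```text
time: 18.4
eef_pos: [0.4473, 0.2423, 0.2333]
tcp_rot: [0.0, 0.743, 0.67, 0.0]
contact_force: [-0.1, 0.2, -0.9]
grip_width: 0.0854
gripper_force: 0.0
```

Emit:
jog_arm([
  [-1,0,0,0,0,0],
  [-1,0,0,0,0,0],
  [0,0,0,0,0,0],
  [0,0,0,0,0,0],
], jaw=-1)

```text
time: 18.73
eef_pos: [0.3878, 0.2426, 0.2339]
tcp_rot: [0.0, 0.742, 0.67, 0.0]
contact_force: [-0.3, 0.2, -0.0]
grip_width: 0.0388
gripper_force: 0.0
```

```bash
python3 look.py 4 .09 .582 .242 -.103; python3 oz.py 4
```

```text
[0.3895 0.2427 0.2337] [[0.103, 0.995, 0.001], [0.995, -0.103, 0.0], [0.001, 0.001, -1.0]] [0.6 0.7 0.5] 0.02280566269623033
[[248, 178, 17, 8, 74], [244, 183, 4, 15, 39], [257, 197, 10, 3, 23]]
0.155 [[250.9, 186.3], [269.9, 183.1], [259.3, 166.7], [241.4, 169.5]]
0.125 [[251.4, 194.9], [270.2, 191.7], [259.7, 174.9], [241.9, 177.7]]
0.115 [[251.5, 197.7], [270.2, 194.5], [259.8, 177.6], [242.1, 180.4]]
0.11 [[251.6, 199.1], [270.3, 195.9], [259.9, 178.9], [242.2, 181.8]]
168 ..................................................
169 ..................................................
170 ..................................................
171 ..................................................
172 ..................................................
173 ..................................................
174 ..................................................
175 ..................................................
176 ..................................................
177 ..................................................
178 ........................#.........................
179 ......................#####.......................
180 ....................########......................
181 .............###############......................
182 .............################.....................
183 .........#....######.#########....................
184 .........##....#......########....................
185 .........###...#......####........................
186 .........####.....................................
187 .........####.....................................
188 .........###......................................
189 .........###......................................
190 .........####..................##.................
191 ..........###..................##.................
```

View pics/look4.png

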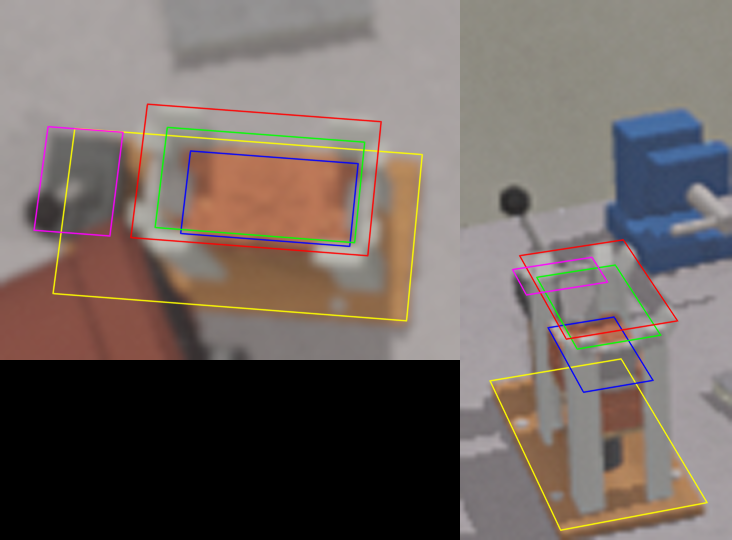

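Run:
```python
from h import *
V=[pickle.load(open(f'pics/{n}4.pkl','rb')) for n in('top','side')]
print(ray(V[0],178.2,222.1,.189),ray(V[1],235.5,149.8,.189))
```

```text
[0.5599631  0.37207281 0.189     ] [0.56657488 0.38437047 0.189     ]
```

Emit:
jog_arm([
  [0.7,0.9,0,0,0,0],
  [0.7,0.9,0,0,0,0],
  [0.7,0.9,0,0,0,0],
  [0.7,0.9,-0.5,0,0,0],
  [0.7,0.85,-0.7,0,0,0],
  [0,0,-0.8,0,0,0],
  [0,0,0,0,0,0],
  [0,0,0,0,0,0],
])

```text
time: 19.5
eef_pos: [0.4932, 0.3752, 0.1717]
tcp_rot: [-0.0, 0.743, 0.669, -0.002]
contact_force: [-0.6, -1.0, 1.5]
grip_width: 0.0002
gripper_force: 0.0
```

Emit:
jog_arm([
  [0.5,-0.03,0,0,0,0],
  [0.5,-0.03,0,0,0,0],
  [0.5,-0.03,0,0,0,0],
  [0.5,-0.03,0,0,0,0],
  [0,0,0,0,0,0],
])

```text
time: 19.92
eef_pos: [0.5566, 0.3715, 0.1756]
tcp_rot: [0.001, 0.743, 0.669, 0.002]
contact_force: [-0.6, -0.6, -0.7]
grip_width: -0.0002
gripper_force: 0.0
```

Emit:
jog_arm([
  [0.4,-0.04,0,0,0,0],
  [0.4,-0.04,0,0,0,0],
  [0.4,-0.04,0,0,0,0],
  [0,0,0,0,0,0],
])

```text
time: 20.25
eef_pos: [0.5911, 0.368, 0.1749]
tcp_rot: [0.0, 0.743, 0.669, 0.001]
contact_force: [0.2, 0.5, 0.0]
grip_width: -0.0002
gripper_force: 0.0
```

Emit:
jog_arm([
  [0.3,-0.03,0,0,0,0],
  [0.2,-0.02,0,0,0,0],
  [0,0,0,0,0,0],
])

```text
time: 20.5
eef_pos: [0.6051, 0.367, 0.1742]
tcp_rot: [0.0, 0.743, 0.669, 0.0]
contact_force: [0.4, 0.4, -0.2]
grip_width: -0.0003
gripper_force: 0.0
```

Emit:
jog_arm([
  [0.2,-0.02,0,0,0,0],
  [0.15,-0.02,0,0,0,0],
  [0,0,0,0,0,0],
  [0,0,0,0,0,0],
])

```text
time: 20.83
eef_pos: [0.614, 0.3662, 0.1735]
tcp_rot: [-0.001, 0.743, 0.67, -0.001]
contact_force: [-4.6, 0.5, 2.0]
grip_width: -0.0001
gripper_force: 2.9
```

```bash
python3 look.py 5 .09 .582 .242 -.103
```

```text
[0.614  0.3662 0.1735] [[0.103, 0.995, -0.002], [0.995, -0.103, -0.0], [-0.0, -0.002, -1.0]] [-5.3 -0.6  2.1] 0.00027404586170421243
```

View pics/look5.png

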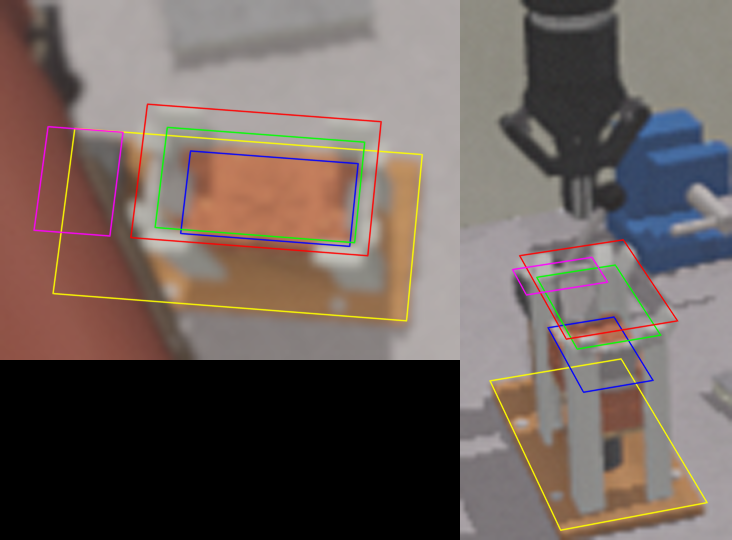

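The ball is on the far side at side crop (608,195), and the 5 N resistance suggests the stop. One more small push, then I retreat and check the ball position numerically.

Emit:
jog_arm([
  [0.07,0,0,0,0,0],
  [0,0,0,0,0,0],
  [0,0,0,0,0,0],
])

```text
time: 21.18
eef_pos: [0.6143, 0.3662, 0.1734]
tcp_rot: [-0.002, 0.742, 0.67, -0.002]
contact_force: [-12.3, -0.8, 5.4]
grip_width: -0.0004
gripper_force: 6.5
```

Emit:
jog_arm([
  [-0.5,0,0,0,0,0],
  [-1,0,0,0,0,0],
  [-1,0,0.5,0,0,0],
  [-1,0,1,0,0,0],
  [-1,0,1,0,0,0],
  [-1,0,0,0,0,0],
  [-1,0,0,0,0,0],
  [-1,0,0,0,0,0],
  [0,0,0,0,0,0],
  [0,0,0,0,0,0],
])

```text
time: 22.02
eef_pos: [0.3924, 0.3664, 0.2482]
tcp_rot: [0.0, 0.742, 0.67, 0.001]
contact_force: [0.2, 0.2, 0.2]
grip_width: 0.0002
gripper_force: 0.0
```

```bash
python3 - <<'E'
from ov import *
q=[.582,.242,-.103]
for n,b in(('top',(165,195,200,240)),('side',(225,135,285,180))):
    s=snap(n,n+'6'); o=pickle.load(open(f'pics/{n}4.pkl','rb')); u0,v0,u1,v1=b
    for tag,im in(('before',o),('after',s)):
        g=im['pixels'][v0:v1,u0:u1].max(2); m=(g<58).astype(np.uint8)
        k,l,st,ce=cv2.connectedComponentsWithStats(m)
        print(n,tag,[((ce[i]+[u0,v0]).round(1).tolist(),int(st[i,4])) for i in range(1,k) if st[i,4]>10])
    for a in(-.6,.4,.5,.6): print(a,proj(s,W(q,[.085*np.sin(a),.125,.119+.085*np.cos(a)])).round(1))
E
python3 look.py 7 .09 .582 .242 -.103; python3 oz.py 7 | head -1
```

```text
top before []
top after []
-0.6 [178.3 226.1]
0.4 [181.1 200.3]
0.5 [181.7 198.2]
0.6 [182.3 196.3]
side before [([235.2, 150.0], 27)]
side after [([259.2, 148.8], 30)]
-0.6 [231.2 152.3]
0.4 [254.9 146.6]
0.5 [257.2 147.3]
0.6 [259.3 148.2]
[0.3944 0.3661 0.2473] [[0.104, 0.995, 0.0], [0.995, -0.104, 0.0], [0.0, 0.0, -1.0]] [-0.4 -0.5 -0.6] 0.00011362597821884845
[[248, 178, 17, 8, 73], [244, 182, 4, 16, 39], [257, 197, 10, 3, 23]]
```

Run:
```python
from ov import *
from scipy.optimize import least_squares
def blob(s,b):
    u0,v0,u1,v1=b; g=cv2.GaussianBlur(np.ascontiguousarray(s['pixels']),(0,0),1.2).max(2)[v0:v1,u0:u1].astype(int)
    m=(g<g.min()+14).astype(np.uint8);k,l,st,ce=cv2.connectedComponentsWithStats(m);y,x=np.unravel_index(g.argmin(),g.shape);i=l[y,x];return ce[i]+[u0,v0],int(st[i,4]),int(g.min())
for t,bt,bs in(('4',(168,208,190,234),(225,140,250,160)),('6',(172,185,196,206),(248,138,270,160))):
    T=pickle.load(open(f'pics/top{t}.pkl','rb'));S=pickle.load(open(f'pics/side{t}.pkl','rb'))
    a,b=blob(T,bt),blob(S,bs);print(t,a,b)
    X=least_squares(lambda X:np.r_[proj(T,X)-a[0],proj(S,X)-b[0]],[.58,.37,.19]);q=[.581,.242,-.103]
    d=X.x[:2]-q[:2];C,Sn=np.cos(q[2]),np.sin(q[2]);xm=C*d[0]+Sn*d[1];ym=-Sn*d[0]+C*d[1]
    print(X.x.round(4),X.fun.round(1),'mag',xm.round(4),ym.round(4),'lean',np.arctan2(xm,X.x[2]-.119).round(3))
T=pickle.load(open('pics/top6.pkl','rb'))['pixels'].max(2)
print(T[186:228:2,170:198:2])
```

```text
4 (array([179.08695652, 222.43478261]), 23, 59) (array([235.3125, 150.125 ]), 16, 51)
[0.5588 0.3673 0.196 ] [ 0.1 -0.5 -0.5  0.1] mag -0.035 0.1223 lean -0.426
6 (array([182.38461538, 197.38461538]), 13, 65) (array([259.36842105, 148.78947368]), 19, 51)
[0.6411 0.3613 0.187 ] [ 0.1 -0.4 -0.4  0.1] mag 0.0475 0.1249 lean 0.61
[[169 170 169 168 168 170 170 169 170 171 170 169 169 170]
 [168 171 168 167 167 168 170 171 172 172 172 169 169 169]
 [166 167 168 170 171 171 170 170 172 170 169 171 170 168]
 [167 166 168 171 171 167 161 165 169 170 169 171 170 168]
 [166 165 169 170 163 127  98 116 154 169 169 170 169 168]
 [168 167 167 166 144  76  62  63 120 166 170 171 170 169]
 [169 170 170 167 142  71  60  59 120 166 171 170 169 169]
 [170 171 171 168 159 116  72  84 147 169 169 168 166 168]
 [169 170 166 163 164 160 133 132 164 169 166 166 167 168]
 [167 169 166 160 160 160 146 137 162 171 168 166 168 167]
 [167 162 163 161 159 140 135 135 144 154 155 159 165 171]
 [165 160 161 161 158 119 114 132 115 108 108 113 131 172]
 [164 163 161 162 154 112 109 132 116 104 103 101  98 159]
 [161 162 161 162 148 107 102 130 119 101 103 101  96 152]
 [161 161 160 162 143 104  97 116 112  83  95  99  82 121]
 [164 161 161 162 138 101  92  87  87  80  90  97  80  96]
 [161 160 162 162 130  95  85  81  81  81  90  95  80  95]
 [163 162 164 160 124  98  86  81  79  78  89  91  86 133]
 [163 163 163 159 120 103 102  91  82  83  92  85  92 159]
 [162 161 163 152 113 103 104 100  97  96  98  84  99 157]
 [162 162 161 152 113  95  97  97  99  99  97  81  88 107]]
```

Both cameras triangulate the ball at a lean of +0.61 rad (fully over), the tiles' image is unchanged and the arm is clear, so I'm handing in.

```bash
python3 -c "
from plant import env
print(env.job_done())"
```

```text
the job is handed in; nothing more can be done
None
```

I pressed both tiles into the magazine, plain below and rosette on top, swung the lock lever fully over, and handed the job in at about 22 s. The camera images show both tiles held under the catches, but the hand-in returned no verdict.

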